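Show the seals in the wide casket

ROBOT

A 6-joint arm with a two-finger parallel gripper is mounted at the origin on the work surface. World frame = base frame: x ahead of the robot, y to its left, z up, the work surface at z = 0. Lengths are in m, angles in rad, forces in N, time in s.
With the tool pointing down it reaches from about 0.25 to 0.725 m from the base axis. Payload 4 kg.
Tool frame: the origin (TCP) lies midway between the tips of the shut fingers; the grasp point (between the pads) lies 19 mm behind it (env.pinch_z is the distance from the TCP to the grasp point, in m); y points along the fingers, x is the direction in which the jaws open and shut, and the axes are right-handed (so a half turn about y gives the same grasp; the last joint's range is limited). The gripper opens to 85 mm and grips with 20 to 120 N. Pads are 22 mm wide; open, the fingers measure 114 mm over their backs; the gripper's body (76 mm by 85 mm) begins 54 mm behind the grasp point. The pads swing forward as they close: fully open they stand 13 mm farther back than shut.
Start: joints at [1.228, 0.241, 0.005, 1.335, 0, 1.571], TCP at [0.168, 0.471, 0.231] pointing down, gripper open.
Joint ranges: [-2.72, 2.72], [-1.05, 1.87], [-1.09, 1.28], [-1.99, 2.15], [-1.42, 1.44], [-3.14, 3.14]. Speed limits (rad/s): [2.79, 2.79, 3.14, 3.14, 3.14, 3.14].

INTERFACE

Orientations are given as a unit quaternion [w, x, y, z].
In Python, from plant import env gives the robot as it stands.
- The arm moves only by the tool apply_moves, never from a script. Its argument "moves" is a list of rows, each an object with "delta_rot": the turn, a rotation vector about the tool's x, y, z in rad, a list of three; "dp": the shift along the tool's x, y, z in m, a list of three; "claw": the opening in per cent of the stroke, from 0 (shut) to 100 (fully open). A call has exactly 8 rows; each row shifts and turns the commanded pose from where the row before left it, along the tool's axes as they then stand; what a row does not reach is not made up. A row lasts 1/8 s, in which the tool goes at most 62.5 mm and 10.7 degrees, less where a joint would pass 70% of its speed; a pose out of reach is approached as far as the arm can. A call is refused whole if a number of a shift passes 0.0625 or a number of a turn 0.188, either way. A call with a gripper value outside its range is refused whole. The fingers move at their own pace and stop on an object; the grip force is fixed at half the most. Time passes only in rows, so rows that do not move let the fingers close, or fill a call up. It gives the time, the measured TCP pose, the force and the opening at its end, in the units of the state.
- env.sense(): the state, without advancing time (a new reading comes with each control period).
- env.camera(name): name is "side" or "top" or "wrist"; returns a dict with "pixels" (480x640x3 uint8, blue, green, red), "fovy" (degrees; the focal length in pixels is half the picture's height over the tangent of half this angle, whatever the lens; pixels are square), "cx", "cy" (the principal point, pixels), "position" and "orientation" of the camera in the world. Camera axes: x right, y down, z forward; pixel columns grow to the right and rows downward; lengths in m; the calibration is good to about 2 mm. A picture is of the moment at which its call begins. There is no depth.
- env.close_job(): hands the job in, once; it reports no verdict.
The state is a dict: "clock": time; "joint_positions": joint angles; "joint_velocities": joint speeds; "joint_efforts": joint torques, N m; "position": TCP position; "orientation": TCP orientation; "ft_force": force on the tool from outside, world axes, zero at the start; "moment": the same for the moment, N m; "gripper_width": finger opening in m.
Only numpy, scipy, OpenCV 4.12 (cv2) and the standard library are available. Lean on these libraries where they do the work, as an engineer would, in place of code of your own. Each camera call takes 0.05 s, during which the arm holds its last target.

TASK

For the inventory picture taken from overhead, open the wide seal casket by its lever: press the lever in front of it all the way down, keep the lid raised for about three seconds without touching the lid itself, then let go of the lever so that the lid closes. Do not touch the narrow casket of the same make.

Things in the scene. Friction and masses are not known exactly. Their poses are not given: they have to be found in the camera images.
- wide_casket_pad (a point): top middle of the thumb plate (46 mm long, 54 wide, dark iron) at the end of the wide casket's lever. The plate stands out from the middle of the casket's front, towards the robot, 87 mm from the front wall, 78 mm above the table, tilted 11 degrees, free end high. Pressed, this point sinks 31 mm nearly straight down; needs 6 to 20 N; a spring lifts it back when let go
- wide_casket_lever (a joint): angle of that lever about its pivot near the casket's front wall, 75 mm behind the plate's middle: 0 at rest (lid shut), 0.4 rad fully pressed; the lid turns 2.75 times as far as the lever
- wide_casket_lid: lid of the wide casket, a fixed wooden box 200 mm wide (y), 140 deep (x), 90 high. Lid 148 x 208 x 15 mm; origin mid-hinge on the casket's far top edge, 90 mm above the table; x points away from the lever (level when shut), y along the hinge, z upright when shut, leaning 1.1 rad at full press. Falls shut in about a second on release
- narrow_casket: bystander casket of the same make, fixed, only 120 mm wide (its y), 140 deep (its x), 90 high, with a like lid and a like lever standing out 110 mm from its front (-x, towards the robot); origin at the centre of its underside. Not to be touched

How it is judged:
By the outcome, as a careful person would: the job done as asked, in the order asked, and still so for the second after the job is handed in, with the robot touching nothing.
It also fails if it takes over 32 s, if anything falls off the work surface, if the arm or the gripper's body presses on something with over 40 N, if the wrist force passes 120 N, or if a joint passes its speed limit or range.

## Working session

There is one attempt and no reset: what is moved stays moved. The work goes in short steps, Python scripts to look and compute and a tool call to move; the robot and the scene stay as the last step left them, time stands still between calls to the robot, and variables do not carry over. Pictures are saved under pics/ and viewed, and the job is handed in when it is done.

Besides the shell and the picture viewer there is one more tool, called after "Request:" as name([rows], argument=value, ...), one row to a line, values as JSON. apply_moves: Moves the arm, as the interface text tells. Its arguments: {"type":"object","properties":{"moves":{"type":"array","items":{"type":"object","properties":{"delta_rot":{"type":"array","items":{"type":"number"}},"dp":{"type":"array","items":{"type":"number"}},"claw":{"type":"number"}}}}},"required":["moves"]}

```bash
mkdir -p pics; ls
python3 - <<'E'
from plant import env
import cv2
for n in("top","side"):
    c=env.camera(n); cv2.imwrite(f"pics/{n}0.png",c["pixels"]); print(n,c["fovy"],c["cx"],c["cy"],c["position"],c["orientation"])
s=env.sense();print(s)
E
```

```text
pics
top 51.62726286449154 325.2237785661015 247.13720319416575 [ 0.38231495 -0.00997618  1.0147997 ] [ 0.07582685 -0.64359057  0.75680033 -0.08540922]
side 55.462361011522916 313.9049728244288 236.47715157833937 [ 0.44013985 -0.62941677  0.45524786] [-0.4908749   0.85831155 -0.13374471  0.06674929]
{'clock': 0.1, 'joint_positions': array([1.22795681e+00, 2.41332152e-01, 3.86805594e-03, 1.33518293e+00,
       3.54198944e-05, 1.57079495e+00]), 'joint_velocities': array([ 0.0003051 , -0.00144551,  0.00387358,  0.00027149,  0.00014817,
       -0.00068048]), 'joint_efforts': array([ 4.16992152e-04, -3.73139870e+01,  2.53009468e+01,  1.08803774e-02,
        1.12977236e-04, -9.37850842e-06]), 'position': array([0.16788489, 0.47038352, 0.23050818]), 'orientation': array([-0.57759527,  0.57832874,  0.40683923, -0.4079233 ]), 'ft_force': array([-0.9588874 ,  0.09443213,  0.72790596]), 'moment': array([ 0.00219345, -0.07795569,  0.02021651]), 'gripper_width': 0.08508954349124549}
```

View pics/top0.png

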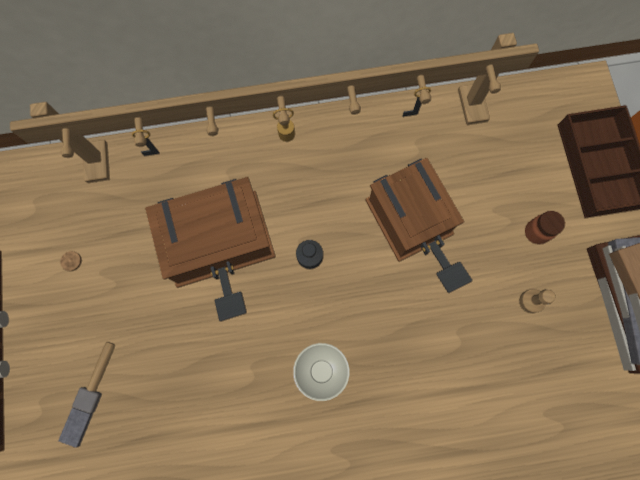

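View pics/side0.png

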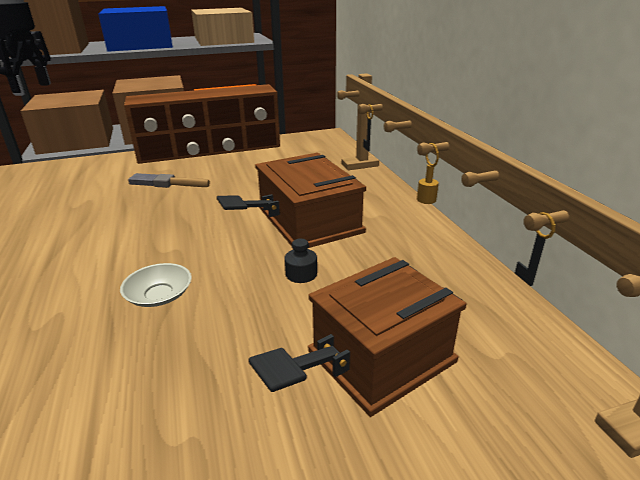

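The top view shows the wide casket at upper left, with its thumb plate around pixel (230,306). The narrow casket is to its right, plate around (453,277). The side view shows the wide plate at about (232,202), though I still have to check which casket is the nearer one there.

```bash
cat > h.py <<'E'
import numpy as np,cv2
from scipy.spatial.transform import Rotation as R
def rot(q): return R.from_quat([q[1],q[2],q[3],q[0]])
C=dict(top=(51.62726286449154,325.2237785661015,247.13720319416575,[0.38231495,-0.00997618,1.0147997],[0.07582685,-0.64359057,0.75680033,-0.08540922]),
side=(55.462361011522916,313.9049728244288,236.47715157833937,[0.44013985,-0.62941677,0.45524786],[-0.4908749,0.85831155,-0.13374471,0.06674929]))
def ray(n,u,v):
    f,cx,cy,p,q=C[n];F=240/np.tan(np.radians(f/2))
    d=rot(q).apply([(u-cx)/F,(v-cy)/F,1]);return np.array(p),d/np.linalg.norm(d)
def plane(n,u,v,z):
    p,d=ray(n,u,v);return p+d*(z-p[2])/d[2]
def proj(n,X):
    f,cx,cy,p,q=C[n];F=240/np.tan(np.radians(f/2))
    c=rot(q).inv().apply(np.array(X)-p);return cx+F*c[0]/c[2],cy+F*c[1]/c[2]
def tri(a,b):
    (p,d),(q,e)=ray("top",*a),ray("side",*b)
    s=np.linalg.lstsq(np.c_[d,-e],q-p,rcond=None)[0]
    A=p+s[0]*d;B=q+s[1]*e;return (A+B)/2,np.linalg.norm(A-B)
E
python3 - <<'E'
from h import *
for n,box in(("top",(205,262,260,330)),("side",(205,185,260,218)),("side",(240,335,345,395))):
    im=cv2.imread(f"pics/{n}0.png");hsv=cv2.cvtColor(im,cv2.COLOR_BGR2HSV)
    x0,y0,x1,y1=box
    m=((im.max(2)<95)&(hsv[...,1]<110)).astype(np.uint8)
    k=np.zeros_like(m);k[y0:y1,x0:x1]=m[y0:y1,x0:x1]
    o=cv2.morphologyEx(k,cv2.MORPH_OPEN,np.ones((9,9) if n=="top" else (7,7)))
    for c in cv2.findContours(o,0,2)[0]:
        r=cv2.minAreaRect(c);M=cv2.moments(c);print(n,cv2.contourArea(c),r,M['m10']/M['m00'],M['m01']/M['m00'])
        if n=="top":
            B=cv2.boxPoints(r);print(np.array([plane("top",*b,.078) for b in B]).round(4),plane("top",*r[0],.078))
            P=plane("top",*r[0],.078);print(proj("side",P))
print("casket lid corners z=.105",[plane("top",*b,.105).round(3) for b in((146,207),(254,179),(272,240),(163,277))])
print("bowl",plane("top",321,372,.03),"narrow",plane("top",453,277,.078))
E
python3 - <<'E'
import cv2
a=cv2.imread("pics/top0.png")[170:330,130:290];cv2.imwrite("pics/c1.png",cv2.resize(a,None,fx=3.7,fy=3.7,interpolation=2))
E
```

```text
top 572.0 ((230.0, 306.0), (24.0, 28.0), 90.0) 229.91754079254076 305.74796037296034
[[0.5417 0.1789 0.078 ]
 [0.5331 0.1264 0.078 ]
 [0.4882 0.132  0.078 ]
 [0.4966 0.1839 0.078 ]] [0.51479223 0.15528784 0.078     ]
(np.float64(231.9536101303945), np.float64(201.29531936786645))
side 266.5 ((232.5, 202.5), (13.0, 25.0), 90.0) 231.83364602876796 202.08442776735458
side 80.5 ((337.5, 369.0), (10.0, 9.0), 90.0) 337.11801242236027 369.18426501035196
side 1883.5 ((294.6885986328125, 363.0035705566406), (38.3581657409668, 84.5907974243164), 72.6459732055664) 287.16520661888325 365.5427838244403
side 42.0 ((329.5, 339.0), (6.0, 7.0), 90.0) 329.5 339.0
casket lid corners z=.105 [array([0.726, 0.288, 0.105]), array([0.749, 0.075, 0.105]), array([0.622, 0.058, 0.105]), array([0.585, 0.267, 0.105])]
bowl [0.3672054  0.00553547 0.03      ] narrow [ 0.501338   -0.27186424  0.078     ]
```

View pics/c1.png

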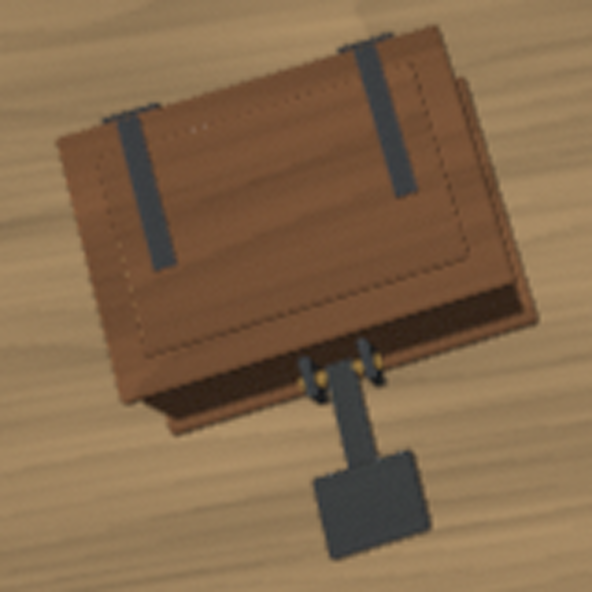

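Run:
```python
from plant import env
from h import *
s=env.sense();c=env.camera("wrist");cv2.imwrite("pics/w0.png",c["pixels"])
r=rot(s["orientation"]);print(r.as_matrix().round(3))
print("wrist cam in tool",r.inv().apply(np.array(c["position"])-s["position"]))
t=np.array([.513,.154,.078]);print(t-s["position"],"tool:",r.inv().apply(t-s["position"]))
piv=plane("top",222,270,.063);print("piv",piv)
```

```text
[[ 0.336 -0.001 -0.942]
 [ 0.942 -0.002  0.336]
 [-0.002 -1.     0.   ]]
wrist cam in tool [-0.00050111 -0.14197503  0.07827083]
[ 0.34511511 -0.31638352 -0.15250818] tool: [-0.18167445  0.15282939 -0.43139227]
piv [0.58917803 0.16513768 0.063     ]
```

The side view confirms the pad: the top-view point projects within 1 px of the plate seen at (232,202). It is at about (0.513, 0.154, 0.078), and the lever's yaw is about 8°. Next I shut the fingers and turn the tool to line up with the lever.

Request:
apply_moves([
  {"delta_rot":[0,0.18,0],"dp":[0,0,0],"claw":0},
  {"delta_rot":[0,0.18,0],"dp":[0,0,0],"claw":0},
  {"delta_rot":[0,0.18,0],"dp":[0,0,0],"claw":0},
  {"delta_rot":[0,0.18,0],"dp":[0,0,0],"claw":0},
  {"delta_rot":[0,0.18,0],"dp":[0,0,0],"claw":0},
  {"delta_rot":[0,0.18,0],"dp":[0,0,0],"claw":0},
  {"delta_rot":[0,0,0],"dp":[0,0,0],"claw":0},
  {"delta_rot":[0,0,0],"dp":[0,0,0],"claw":0},
])

```text
clock: 1.15
position: [0.168, 0.4708, 0.2311]
orientation: [-0.705, 0.705, 0.053, -0.053]
ft_force: [0.0, -0.0, -0.1]
gripper_width: -0.0001
```

Run:
```python
from plant import env
from h import *
s=env.sense();r=rot(s["orientation"]);print(r.as_matrix().round(3),s["position"],s["joint_positions"].round(3),s["gripper_width"])
t=np.array([.513,.154,.12]);print("tool:",r.inv().apply(t-s["position"]))
```

```text
[[ 0.989 -0.    -0.15 ]
 [ 0.15  -0.     0.989]
 [-0.    -1.    -0.   ]] [0.16801092 0.4707973  0.23111969] [ 1.228  0.241  0.005  1.335 -0.     2.648] -0.00011680135468317262
tool: [ 0.29360639  0.1111984  -0.36490518]
```

Request:
apply_moves([
  {"dp":[0.0367,0,-0.0455],"delta_rot":[0,0,0],"claw":0},
  {"dp":[0.0367,0,-0.0455],"delta_rot":[0,0,0],"claw":0},
  {"dp":[0.0367,0,-0.0455],"delta_rot":[0,0,0],"claw":0},
  {"dp":[0.0367,0,-0.0455],"delta_rot":[0,0,0],"claw":0},
  {"dp":[0.0367,0,-0.0455],"delta_rot":[0,0,0],"claw":0},
  {"dp":[0.0367,0,-0.0455],"delta_rot":[0,0,0],"claw":0},
  {"dp":[0.0367,0,-0.0455],"delta_rot":[0,0,0],"claw":0},
  {"dp":[0.0367,0,-0.0455],"delta_rot":[0,0,0],"claw":0},
])

```text
clock: 2.15
position: [0.5134, 0.1527, 0.2314]
orientation: [0.705, -0.705, -0.053, 0.053]
ft_force: [-0.5, 0.8, 0.2]
gripper_width: 0.0
```

Run:
```python
from plant import env
from h import *
s=env.sense();r=rot(s["orientation"]);print(s["position"],s["joint_positions"].round(3))
t=np.array([.513,.154,.09]);print("tool:",r.inv().apply(t-s["position"]))
```

```text
[0.51342211 0.15270795 0.23139941] [0.289 0.311 0.101 1.36  0.    1.71 ]
tool: [-0.0002854   0.14139968  0.00129974]
```

Request:
apply_moves([
  {"dp":[0,0.03,0.001],"delta_rot":[0,0,0],"claw":0},
  {"dp":[0,0.03,0],"delta_rot":[0,0,0],"claw":0},
  {"dp":[0,0.03,0],"delta_rot":[0,0,0],"claw":0},
  {"dp":[0,0.02,0],"delta_rot":[0,0,0],"claw":0},
  {"dp":[0,0.015,0],"delta_rot":[0,0,0],"claw":0},
  {"dp":[0,0.01,0],"delta_rot":[0,0,0],"claw":0},
  {"dp":[0,0,0],"delta_rot":[0,0,0],"claw":0},
  {"dp":[0,0,0],"delta_rot":[0,0,0],"claw":0},
])

```text
clock: 3.15
position: [0.5126, 0.1554, 0.0971]
orientation: [0.705, -0.705, -0.053, 0.052]
ft_force: [-0.3, -0.6, -1.1]
gripper_width: 0.0001
```

Run:
```python
from plant import env
import cv2,numpy as np
s=env.sense();print(s["position"],s["ft_force"])
a=env.camera("side")["pixels"][100:260,160:380];b=env.camera("top")["pixels"][170:330,130:290]
f=lambda x:cv2.resize(x,None,fx=2,fy=2,interpolation=2)
cv2.imwrite("pics/p1.png",np.hstack([f(a),f(b)]))
```

```text
[0.5125786  0.15537621 0.09705722] [-0.33572687 -0.57912378 -1.1415042 ]
```

View pics/p1.png

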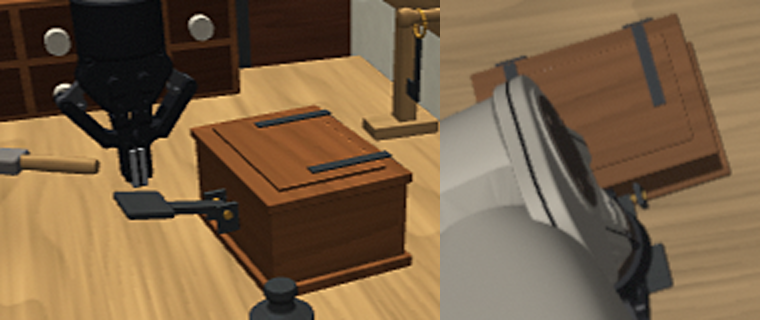

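The shut fingers are just above the middle of the wide plate. Pressing now, in small steps.

Request:
apply_moves([
  {"dp":[0,0.008,0],"delta_rot":[0,0,0],"claw":0},
  {"dp":[0,0.008,0],"delta_rot":[0,0,0],"claw":0},
  {"dp":[0,0.006,0],"delta_rot":[0,0,0],"claw":0},
  {"dp":[0,0.005,0],"delta_rot":[0,0,0],"claw":0},
  {"dp":[0,0.005,0],"delta_rot":[0,0,0],"claw":0},
  {"dp":[0,0.005,0],"delta_rot":[0,0,0],"claw":0},
  {"dp":[0,0.004,0],"delta_rot":[0,0,0],"claw":0},
  {"dp":[0,0,0],"delta_rot":[0,0,0],"claw":0},
])

```text
clock: 4.25
position: [0.5088, 0.1547, 0.0547]
orientation: [-0.705, 0.705, 0.05, -0.054]
ft_force: [-6.5, -1.3, 6.2]
gripper_width: 0.0001
```

Run:
```python
from plant import env
s=env.sense();print(s["position"],s["ft_force"],s["moment"])
```

```text
[0.50881315 0.15470354 0.05467937] [-6.52933596 -1.29855707  6.20255808] [-0.16123285  1.38819467  0.0377232 ]
```

Request:
apply_moves([
  {"dp":[0,0.003,0],"delta_rot":[0,0,0],"claw":0},
  {"dp":[0,0.003,0],"delta_rot":[0,0,0],"claw":0},
  {"dp":[0,0.002,0],"delta_rot":[0,0,0],"claw":0},
  {"dp":[0,0.001,0],"delta_rot":[0,0,0],"claw":0},
  {"dp":[0,0.001,0],"delta_rot":[0,0,0],"claw":0},
  {"dp":[0,0,0],"delta_rot":[0,0,0],"claw":0},
  {"dp":[0,0,0],"delta_rot":[0,0,0],"claw":0},
  {"dp":[0,0,0],"delta_rot":[0,0,0],"claw":0},
])

```text
clock: 5.25
position: [0.5094, 0.1548, 0.0469]
orientation: [0.705, -0.705, -0.051, 0.054]
ft_force: [-10.9, -2.6, 20.2]
gripper_width: 0.0001
```

Run:
```python
from plant import env
import cv2,numpy as np
s=env.sense();print(s["position"],s["ft_force"])
a=env.camera("side")["pixels"][60:260,160:400]
cv2.imwrite("pics/p2.png",cv2.resize(a,None,fx=3,fy=3,interpolation=2))
```

```text
[0.50938076 0.15482126 0.04686297] [-10.85875057  -2.56244705  20.22526482]
```

View pics/p2.png

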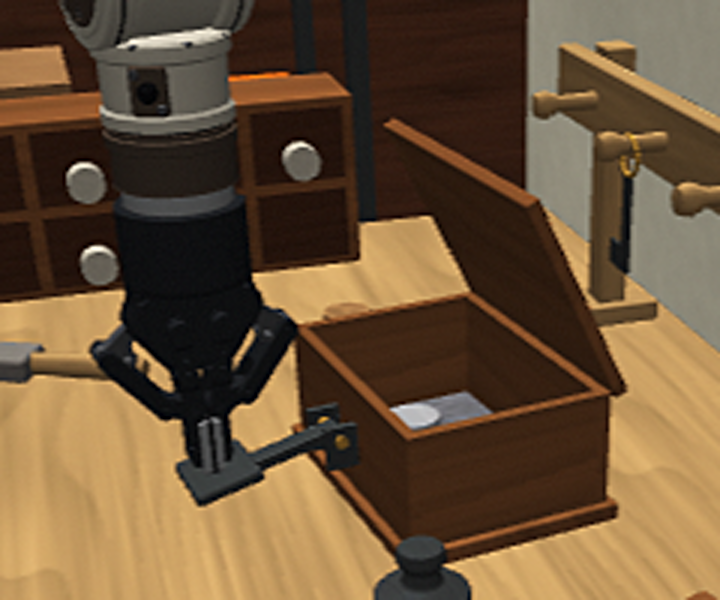

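The lid is raised well. I'll estimate its angle from the free corners, at side-view pixels (339,128) and (289,101).

Run:
```python
from h import *
for yaw in(.11,.14):
  x=np.array([np.cos(yaw),np.sin(yaw),0]);y=np.array([-x[1],x[0],0]);h=np.array([.513,.154,.09])+.227*x;h[2]=.09
  for a in(0.9,1.0,1.05,1.1):
    e=h-x*.146*np.cos(a)+np.array([0,0,.146*np.sin(a)])+.015*(x*np.sin(a)+np.array([0,0,np.cos(a)]))*0
    print(yaw,a,[np.round(proj("side",e+s*.104*y),1) for s in(-1,1)], np.round(proj("side",h-.104*y),1))
```

```text
0.11 0.9 [array([319.3, 142.5]), array([277.2, 111.7])] [364.8 195. ]
0.11 1.0 [array([325.8, 136.5]), array([282.6, 106.8])] [364.8 195. ]
0.11 1.05 [array([329.2, 133.8]), array([285.4, 104.5])] [364.8 195. ]
0.11 1.1 [array([332.8, 131.2]), array([288.3, 102.4])] [364.8 195. ]
0.14 0.9 [array([320. , 141.5]), array([275.1, 111.5])] [364.5 193.3]
0.14 1.0 [array([326.4, 135.5]), array([280.3, 106.5])] [364.5 193.3]
0.14 1.05 [array([329.7, 132.7]), array([283.1, 104.2])] [364.5 193.3]
0.14 1.1 [array([333.2, 130.1]), array([286. , 102.1])] [364.5 193.3]
```

Request:
apply_moves([
  {"dp":[0,0.001,0],"delta_rot":[0,0,0],"claw":0},
  {"dp":[0,0.0005,0],"delta_rot":[0,0,0],"claw":0},
  {"dp":[0,0,0],"delta_rot":[0,0,0],"claw":0},
  {"dp":[0,0,0],"delta_rot":[0,0,0],"claw":0},
  {"dp":[0,0,0],"delta_rot":[0,0,0],"claw":0},
  {"dp":[0,0,0],"delta_rot":[0,0,0],"claw":0},
  {"dp":[0,0,0],"delta_rot":[0,0,0],"claw":0},
  {"dp":[0,0,0],"delta_rot":[0,0,0],"claw":0},
])

```text
clock: 6.3
position: [0.5095, 0.1548, 0.0465]
orientation: [0.705, -0.705, -0.051, 0.053]
ft_force: [-13.5, -2.6, 26.3]
gripper_width: 0.0001
```

Run:
```python
from plant import env
import cv2
s=env.sense();print(s["position"],s["ft_force"])
a=env.camera("side")["pixels"][60:260,160:400]
b=cv2.imread("pics/p2.png")
c=cv2.resize(a,None,fx=3,fy=3,interpolation=2);cv2.imwrite("pics/p3.png",c)
d=cv2.absdiff(b,c)[100:400,380:640].max(2);print("lid change",d.max(),(d>20).sum())
```

```text
[0.50946403 0.15482344 0.04648217] [-13.45167308  -2.61125059  26.2627544 ]
lid change 100 1760
```

The TCP moved 0.4 mm for 1.5 mm commanded, and the force rose 6 N, so the lever is on its stop. Holding.

Request:
apply_moves([
  {"dp":[0,0,0],"delta_rot":[0,0,0],"claw":0},
  {"dp":[0,0,0],"delta_rot":[0,0,0],"claw":0},
  {"dp":[0,0,0],"delta_rot":[0,0,0],"claw":0},
  {"dp":[0,0,0],"delta_rot":[0,0,0],"claw":0},
  {"dp":[0,0,0],"delta_rot":[0,0,0],"claw":0},
  {"dp":[0,0,0],"delta_rot":[0,0,0],"claw":0},
  {"dp":[0,0,0],"delta_rot":[0,0,0],"claw":0},
  {"dp":[0,0,0],"delta_rot":[0,0,0],"claw":0},
])

```text
clock: 7.35
position: [0.5095, 0.1548, 0.0465]
orientation: [0.705, -0.705, -0.051, 0.053]
ft_force: [-12.2, -3.3, 26.2]
gripper_width: -0.0004
```

Request:
apply_moves([
  {"dp":[0,0,0],"delta_rot":[0,0,0],"claw":0},
  {"dp":[0,0,0],"delta_rot":[0,0,0],"claw":0},
  {"dp":[0,0,0],"delta_rot":[0,0,0],"claw":0},
  {"dp":[0,0,0],"delta_rot":[0,0,0],"claw":0},
  {"dp":[0,0,0],"delta_rot":[0,0,0],"claw":0},
  {"dp":[0,-0.012,0],"delta_rot":[0,0,0],"claw":0},
  {"dp":[0,-0.02,0],"delta_rot":[0,0,0],"claw":0},
  {"dp":[0,-0.03,0],"delta_rot":[0,0,0],"claw":0},
])

```text
clock: 8.35
position: [0.5111, 0.1549, 0.1051]
orientation: [-0.705, 0.705, 0.051, -0.053]
ft_force: [0.1, -0.9, -0.2]
gripper_width: 0.0001
```

Request:
apply_moves([
  {"dp":[0,-0.03,0],"delta_rot":[0,0,0],"claw":0},
  {"dp":[0,-0.03,0],"delta_rot":[0,0,0],"claw":0},
  {"dp":[0,-0.02,0],"delta_rot":[0,0,0],"claw":0},
  {"dp":[0,0,0],"delta_rot":[0,0,0],"claw":0},
  {"dp":[0,0,0],"delta_rot":[0,0,0],"claw":0},
  {"dp":[0,0,0],"delta_rot":[0,0,0],"claw":0},
  {"dp":[0,0,0],"delta_rot":[0,0,0],"claw":0},
  {"dp":[0,0,0],"delta_rot":[0,0,0],"claw":0},
])

```text
clock: 9.35
position: [0.5118, 0.1551, 0.1853]
orientation: [-0.705, 0.705, 0.052, -0.053]
ft_force: [-0.3, 0.0, 0.2]
gripper_width: -0.0004
```

Request:
apply_moves([
  {"dp":[0,0,0],"delta_rot":[0,0,0],"claw":0},
  {"dp":[0,0,0],"delta_rot":[0,0,0],"claw":0},
  {"dp":[0,0,0],"delta_rot":[0,0,0],"claw":0},
  {"dp":[0,0,0],"delta_rot":[0,0,0],"claw":0},
  {"dp":[0,0,0],"delta_rot":[0,0,0],"claw":0},
  {"dp":[0,0,0],"delta_rot":[0,0,0],"claw":0},
  {"dp":[0,0,0],"delta_rot":[0,0,0],"claw":0},
  {"dp":[0,0,0],"delta_rot":[0,0,0],"claw":0},
])

```text
clock: 10.35
position: [0.512, 0.1552, 0.1858]
orientation: [0.705, -0.705, -0.052, 0.052]
ft_force: [-0.2, -1.3, 0.4]
gripper_width: 0.0003
```

Run:
```python
from plant import env
import cv2
s=env.sense();print(s["position"],s["ft_force"],s["clock"])
c=env.camera("side")["pixels"];cv2.imwrite("pics/p4.png",c)
d=cv2.absdiff(c,cv2.imread("pics/side0.png"))[150:480,195:480].max(2);print((d>30).sum())
```

```text
[0.51195877 0.15518596 0.18578985] [-0.18612723 -1.34383974  0.38251988] 10.35
0
```

View pics/p4.png

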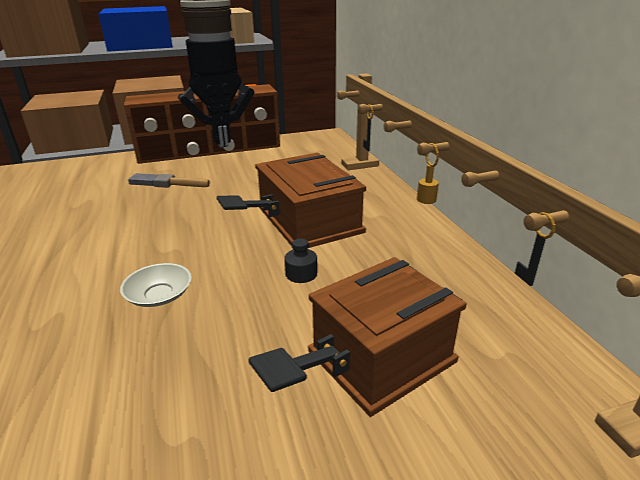

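View pics/p3.png

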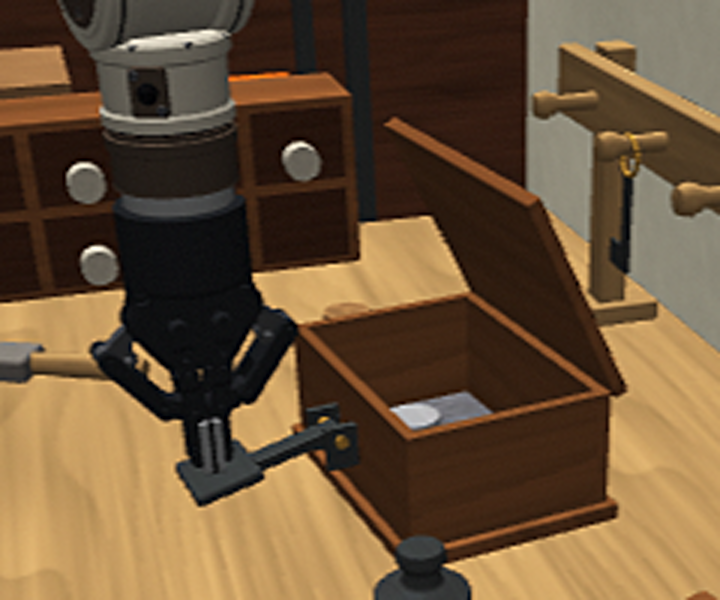

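The lid is shut, the lever is back at rest at (232,202), and the scene matches the first picture. The gripper is clear, so I'm handing it in.

```bash
python3 -c "
from plant import env
print(env.close_job())"
```

```text
the job is handed in; nothing more can be done
None
```

I opened the wide casket by its lever, held the lid up for about three seconds, then let go; the lid closed, and I handed the job in at about 10.4 s.

- **Press:** I pushed the middle of the plate down with the shut fingers until the lever reached its stop. There the fingertip stood 46.5 mm above the table. The last 1.5 mm commanded moved it only 0.4 mm, and the upward force on the tool rose to about 26 N, above the 6 to 20 N the lever needs. The lid's free corners in the side view fitted a lean of about 1.1 rad or slightly more.
- **Hold:** The lever was fully down from roughly 5.0 s to 8.0 s, judged from the move timing. Nothing touched the lid.
- **Release:** The final side picture shows the lid shut and the lever at rest. No pixel changed noticeably from the first picture in the area around both caskets. The gripper was about 108 mm above the plate, with only sensor noise on the force reading.

While pressing, there was also a sideways force of up to about 13.5 N towards the robot, which pushed the fingertip about 4 mm off line; the fingers stayed on the plate. The narrow casket was never approached.

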